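# Tighten the wing screw of a well-plate press

### The job

The wing screw on the bridge of the plate press is loose: push its wings round clockwise (seen from above) with the fingertips, stroke after stroke, until the screw is fully tight and will turn no further. Only push on the wings, gently: do not pinch or squeeze the screw and do not force it against its stop. Leave the jar, the slide box and the flask beside the press alone, and finish with the hand clear.

Things in the scene. Friction and masses are not known exactly. Their poses are not given: they have to be found in the camera images.
- press: Plate press, bolted to the bench: aluminium base 120 x 200 x 10 mm (its x by y) with a lidded clear well plate, two posts 172 mm apart along y with caps to 76 mm, and on them a bridge 34 mm (x) by 200 mm (y), top 70 mm above the bench. Origin under the base's centre, z up. The wing screw stands upright through the middle of the bridge.
- wing_screw (a joint): Angle (rad) of the steel wing screw, growing clockwise seen from above: 0 backed out, 10.0 fully tight, a hard stop where the presser under the bridge bears on the plate's lid. Starts between 2 and 4.5, sinks 6 mm a turn, takes 0.05 N m to turn, stays where it is left. At 0 the wings lie along the press's x; seen from above they stand at the press's yaw minus this angle.
- wings (a point): Point on the screw's axis at mid height of its two opposite upright wings; it turns and sinks with the screw (90 mm above the bench when tight). x runs along the wings, z up. Each wing is a steel blade 6 mm thick, reaching 38 mm out and 11 mm above and below this point; rounded ears at the outer tops reach 40 mm out and 16 mm up. Hub 16 mm in diameter. The bridge stays 9 mm or more below the wings.
- reagent_jar: Bystander, loose: amber glass jar with white cap, 52 mm in diameter, 85 mm tall, origin under its centre. Leave alone.
- slide_box: Bystander, loose: grey plastic slide box 85 x 45 x 34 mm, origin under its centre. Leave alone.
- flask: Bystander, loose: flat clear culture flask 75 x 50 x 24 mm with a 23 mm screw cap on its +x end, 100 mm long in all, origin under the centre of its body. Leave alone.
Things that resemble listed ones, but are neither listed nor needed, are in the scene too. Of the things that look like the press, the middle-sized one is meant.

How it is judged (in metres and radians):
At the end, for the whole second after the job is handed in: The wing screw is at its stop (angle 9.7 to 10.0 rad: within 0.3 rad of fully tight) and still (value of joint wing_screw above 9.7 rad and velocity of joint wing_screw between -0.05 and 0.05 rad/s); the robot touches nothing.
It fails at once if the wing screw is pinched, squeezed or forced (more than 30 N from the fingers) (contact force between the fingers and wing_screw above 30 N).
It fails at once if the jar was moved by more than 15 mm (distance of reagent_jar from where it was at the start of the episode above 0.015 m).
It fails at once if the slide box was moved by more than 15 mm (distance of slide_box from where it was at the start of the episode above 0.015 m).
It fails at once if the flask was moved by more than 15 mm (distance of flask from where it was at the start of the episode above 0.015 m).
It also fails if it takes over 58 s, if anything falls off the work surface, if the arm or the gripper's body presses on something with over 40 N, if the wrist force passes 120 N, or if a joint passes its speed limit or range.

### The arm

A 6-joint arm with a two-finger parallel gripper is mounted at the origin on the work surface. World frame = base frame: x ahead of the robot, y to its left, z up, the work surface at z = 0. Lengths are in m, angles in degrees, forces in N, time in s.
With the tool pointing down it reaches from about 0.4 to 0.825 m from the base axis. Payload 7 kg.
Tool frame: the origin (TCP) lies midway between the tips of the shut fingers; the grasp point (between the pads) lies 19 mm behind it; z points along the fingers, y is the line along which they close (so a half turn about z gives the same grasp; the last joint's range is limited). The gripper opens to 88 mm and grips with 3 to 60 N. Pads are 19 mm wide; open, the fingers measure 130 mm over their backs; the gripper's body (78 mm by 193 mm) begins 47 mm behind the grasp point.
Start: joints at [-51.274, 20.546, 0.682, 0, -70.136, -16.507], TCP at [0.255, -0.625, 0.198] pointing down, gripper open.
Joint ranges: [-176.03, 176.03], [-82.01, 121.73], [-58.28, 71.71], [-173.87, 95.51], [-174.79, -0.11], [-173.66, 173.66]. Speed limits (degrees/s): [136.94, 136.94, 172.46, 180, 180, 180].

### API

Orientations are given as [roll, pitch, yaw] about the fixed x, y, z axes, in that order (R = Rz(yaw) Ry(pitch) Rx(roll)).
In Python, from plant import * gives the robot as it stands.
- The arm moves only by the tool move_arm, never from a script. Its argument "commands" is a list of rows, each a list of 7 numbers: the shift along the world's x, y, z in mm, then the turn, a rotation vector about the world's x, y, z in degrees, then the opening in per cent of the stroke, from 0 (shut) to 100 (fully open). In form: [[x, y, z, rx, ry, rz, fingers], ...]. A call has 1 to 20 rows; each row shifts and turns the commanded pose from where the row before left it; what a row does not reach is not made up. A row lasts 1/10 s, in which the tool goes at most 50 mm and 8.59 degrees, less where a joint would pass 70% of its speed; a pose out of reach is approached as far as the arm can. A call with a gripper value outside its range is refused whole. The fingers move at their own pace and stop on an object; "squeeze" is the grip in N (left out, the last holds). Time passes only in rows, so rows that do not move let the fingers close. It gives the time, the measured TCP pose, the force and the opening at its end, in the units of the state.
- get_state(): the state, without advancing time (a new reading comes with each control period).
- capture(name): name is "scene" or "top" or "wrist"; returns a dict with "frame" (400x640x3 uint8, blue, green, red), "camera_matrix" (3x3 intrinsics, pixels), "world_to_cam" (4x4, takes a point from world to camera coordinates); the wrist camera has in their place "tool_from_camera" (4x4, takes a point from camera to tool coordinates, whose origin is the TCP and whose axes are the flange's). Camera axes: x right, y up, looking along -z (the intrinsics and any distortion apply to the point x, -y, -z); pixel columns grow to the right and rows downward; lengths in m; the calibration is good to about 2 mm. The wrist camera is an equidistant fisheye: a pixel r from the principal point sees the ray r / f radians off the axis. A picture is of the moment at which its call begins: read the wrist's pose just before it. There is no depth.
- close_job(): hands the job in, once; it reports no verdict.
The state is a dict: "time_s": time; "joints": joint angles; "qd": joint speeds; "joint_torque": joint torques, N m; "tcp_pos": TCP position; "eef_rot": TCP orientation; "contact_force": force on the tool from outside, world axes, zero at the start; "moment": the same for the moment, N m; "gripper_width": finger opening in m.
Only numpy, scipy, OpenCV 4.12 (cv2) and the standard library are available. Lean on these libraries where they do the work, as an engineer would, in place of code of your own. Each camera call takes 0.05 s, during which the arm holds its last target. There are 200 camera calls.

## Working session

There is one attempt and no reset: what is moved stays moved. The work goes in short steps, Python scripts to look and compute and a tool call to move; the robot and the scene stay as the last step left them, time stands still between calls to the robot, and variables do not carry over. Pictures are saved under pics/ and viewed, on a budget of 10 in all, crops included, one or two more only if the job needs it, and the job is handed in when it is done.

Besides the shell and the picture viewer there is one more tool, called after "Call:" in YAML: its name, and indented under it one key for each argument. move_arm: Moves the arm, as the interface text tells. Its arguments: {"type":"object","properties":{"commands":{"type":"array"},"squeeze":{"type":"number"}},"required":["commands"]}

```bash
ls; mkdir -p pics; python3 - <<'E'
from plant import *
import cv2,numpy as np
for n in("scene","top"):
    c=capture(n); cv2.imwrite(f"pics/{n}0.png",c["frame"]); print(n,c["camera_matrix"],np.round(c["world_to_cam"],4),[k for k in c])
    np.savez(f"{n}0.npz",K=c["camera_matrix"],T=c["world_to_cam"])
s=get_state();print(s)
E
```

```text
pics
scene [[511.4682383    0.         318.10680092]
 [  0.         511.4682383  193.25988737]
 [  0.           0.           1.        ]] [[ 0.2538  0.9672 -0.0055 -0.1928]
 [-0.8215  0.2186  0.5266  0.3852]
 [ 0.5105 -0.1292  0.8501 -1.4049]
 [ 0.      0.      0.      1.    ]] ['frame', 'camera_matrix', 'world_to_cam']
top [[465.19968135   0.         321.2149298 ]
 [  0.         465.19968135 192.25445515]
 [  0.           0.           1.        ]] [[ 4.500e-03 -9.995e-01 -3.180e-02  6.490e-02]
 [ 9.908e-01  2.000e-04  1.351e-01 -5.683e-01]
 [-1.350e-01 -3.210e-02  9.903e-01 -9.156e-01]
 [ 0.000e+00  0.000e+00  0.000e+00  1.000e+00]] ['frame', 'camera_matrix', 'world_to_cam']
{'time_s': 0.1, 'joints': array([-5.12747350e+01,  2.05868150e+01,  6.39405923e-01, -1.96741354e-02,
       -7.01333959e+01, -1.65066307e+01]), 'qd': array([ 0.03017542, -0.07877857,  0.13221916, -0.01240434, -0.10232659,
        0.01506514]), 'joint_torque': array([-1.59800984e-03, -5.84162879e+01,  2.93750507e+01,  7.01554075e+00,
        1.01540732e-02, -5.22819369e-05]), 'tcp_pos': array([ 0.25505404, -0.62445419,  0.19711903]), 'eef_rot': array([ 1.79917270e+02, -5.22749036e-03, -1.57788061e+02]), 'contact_force': array([-1.00465883, -0.27717184, -0.10338361]), 'moment': array([0.00815633, 0.02540699, 0.02013829]), 'gripper_width': 0.08769899014579267}
```

View pics/top0.png

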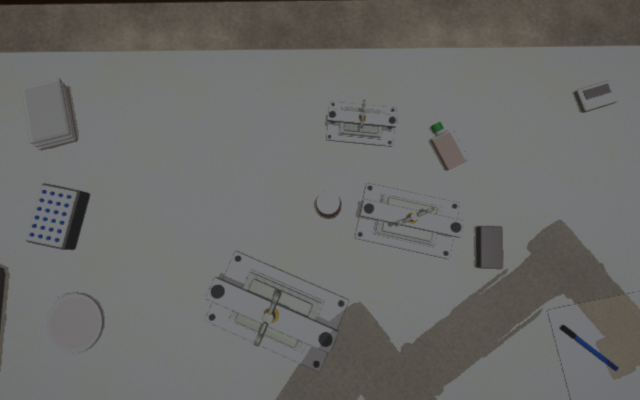

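View pics/scene0.png

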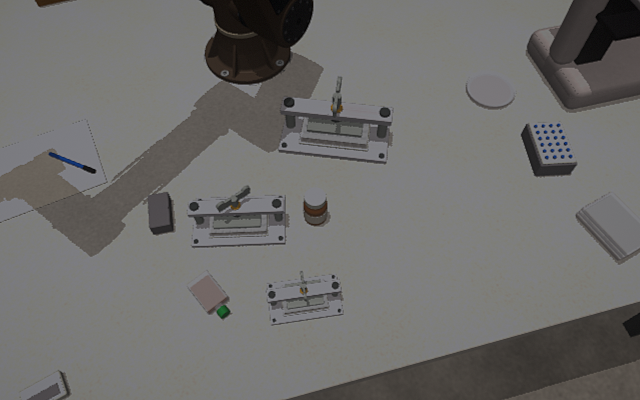

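Press look-alikes in the top view are small (362,120), middle (410,220) and large (277,308). I choose the middle one at (410,220), which has the jar (328,204), slide box (489,247) and flask (447,147) beside it. I'll check it in a close crop of both views.

```bash
cat > h.py <<'E'
import numpy as np,cv2
def ray(n,u,v,z):
    d=np.load(f"{n}0.npz");K,T=d["K"],d["T"]
    r=np.array([(u-K[0,2])/K[0,0],-(v-K[1,2])/K[1,1],-1]); R=T[:3,:3];c=-R.T@T[:3,3];w=R.T@r
    return c+w*(z-c[2])/w[2]
def proj(n,p):
    d=np.load(f"{n}0.npz");K,T=d["K"],d["T"];q=T[:3,:3]@p+T[:3,3]
    return K[0,0]*q[0]/-q[2]+K[0,2],K[1,1]*-q[1]/-q[2]+K[1,2]
E
python3 - <<'E'
import cv2,numpy as np
a=cv2.imread("pics/top0.png")[170:270,340:480];b=cv2.imread("pics/scene0.png")[170:270,170:310]
f=lambda i:cv2.convertScaleAbs(cv2.resize(i,(700,500),interpolation=3)[:300+200],alpha=1.5)
o=np.vstack([cv2.resize(f(a),(420,300)),cv2.resize(f(b),(420,300))]);
o=np.vstack([cv2.convertScaleAbs(cv2.resize(i,(560,300) if 0 else (420,300),interpolation=3),alpha=1.6) for i in(a,b)])
cv2.imwrite("pics/crop1.png",o)
E
```

```text
(no output)
```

View pics/crop1.png

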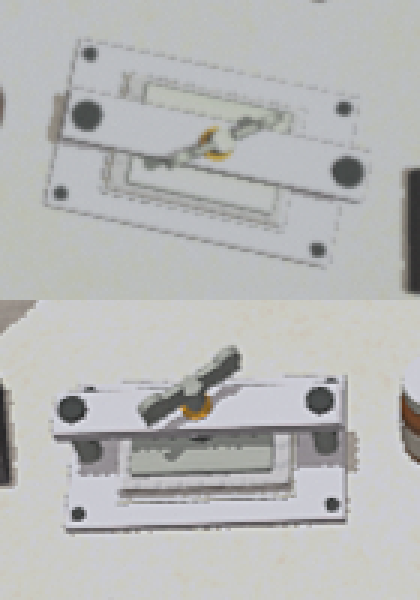

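The crop shows the middle press with its wing screw. Top-view caps are at (369,208) and (456,227), with the wing ends at about (390,224) and (433,208). In the scene view the caps are at (194,206) and (277,204).

```bash
python3 - <<'E'
from h import *
for n,a,b in(("top",(369,208.3),(456,227)),("scene",(194,206.3),(276.7,203.7))):
    A=ray(n,*a,.076);B=ray(n,*b,.076);d=A-B if n=="top" else A-B
    print(n,A,B,np.linalg.norm(d),(A+B)/2,np.degrees(np.arctan2(d[1],d[0])))
for nm,uv in(("top",(277,308)),("top",(410,220))):print(ray(nm,*uv,.08))
for h in(.1,.105,.11,.115):
    A=ray("top",390,224,h);B=ray("top",433.3,208.3,h);d=A-B;print(h,A,B,np.linalg.norm(d),(A+B)/2,np.degrees(np.arctan2(d[1],d[0])))
for k,(n,u,v,z) in dict(jar=("top",328,204,.085),box=("top",489,230,.034),flask=("top",437,127,.02),box2=("top",478,247,.034)).items():print(k,ray(n,u,v,z))
E
```

```text
top [ 0.53145619 -0.0286702   0.076     ] [ 0.49529732 -0.19634757  0.076     ] 0.17153181260579667 [ 0.51337675 -0.11250889  0.076     ] 77.83077654253567
scene [ 0.49806954 -0.19706416  0.076     ] [ 0.53603284 -0.02991845  0.076     ] 0.17140275075722017 [ 0.51705119 -0.11349131  0.076     ] -102.79632670715911
[0.33985499 0.14832631 0.08      ]
[ 0.50837611 -0.1074137   0.08      ]
0.1 [ 0.49917594 -0.06639312  0.1       ] [ 0.52917915 -0.14871728  0.1       ] 0.08762110774275655 [ 0.51417754 -0.1075552   0.1       ] 110.02437731033609
0.105 [ 0.4988369  -0.06581725  0.105     ] [ 0.52867071 -0.14767659  0.105     ] 0.08712639033004418 [ 0.5137538  -0.10674692  0.105     ] 110.02437731033608
0.11 [ 0.49849786 -0.06524137  0.11      ] [ 0.52816227 -0.1466359   0.11      ] 0.08663167291733179 [ 0.51333006 -0.10593863  0.11      ] 110.02437731033613
0.115 [ 0.49815882 -0.06466549  0.115     ] [ 0.52765383 -0.14559521  0.115     ] 0.0861369555046194 [ 0.51290632 -0.10513035  0.115     ] 110.02437731033612
jar [0.53884944 0.051501   0.085     ]
box [ 0.49200799 -0.27292668  0.034     ]
flask [ 0.71042752 -0.1779672   0.02      ]
box2 [ 0.45780938 -0.24954923  0.034     ]
```

The two views agree on centre (0.515, -0.113), and the 172 mm cap spacing checks. Press yaw is about -12.5° and the wing line about 110°, giving a screw angle of about 4.1 rad, inside the stated 2–4.5. So about 335° of clockwise turn remain. My plan is to straddle the hub with fingers about 52 mm apart, one behind each wing, and turn the tool about the screw axis.

Call:
move_arm:
  commands:
    - [10,20,0,0,0,8.4,60]
    - [10,20,0,0,0,8.4,60]
    - [10,20,0,0,0,8.4,60]
    - [10,20,0,0,0,8.4,60]
    - [10,20,0,0,0,8.4,60]
    - [10,20,0,0,0,8.4,60]
    - [10,20,0,0,0,8.4,60]
    - [10,20,0,0,0,8.4,60]
    - [10,20,0,0,0,8.4,60]
    - [10,20,0,0,0,8.4,60]
    - [10,20,0,0,0,8.4,60]
    - [10,20,0,0,0,8.4,60]
    - [10,20,0,0,0,8.4,60]
    - [10,20,0,0,0,8.4,60]
    - [10,20,0,0,0,8.4,60]
    - [10,20,0,0,0,8.4,60]
    - [10,20,0,0,0,8.4,60]
    - [10,20,0,0,0,8.4,60]
    - [10,20,0,0,0,8.4,60]
    - [10,20,0,0,0,8.4,60]

```text
time_s: 2.1
tcp_pos: [0.4553, -0.2239, 0.1977]
eef_rot: [-180.0, 0.0, 10.6]
contact_force: [0.2, -0.1, 0.3]
gripper_width: 0.0528
```

Call:
move_arm:
  commands:
    - [10,19,0,0,0,8.4,60]
    - [10,19,0,0,0,8.4,60]
    - [10,19,0,0,0,8.4,60]
    - [10,19,0,0,0,8.4,60]
    - [10,18,0,0,0,8.4,60]
    - [10,18,0,0,0,8.4,60]
    - [0,0,0,0,0,0,60]

```text
time_s: 2.8
tcp_pos: [0.5159, -0.1113, 0.1975]
eef_rot: [-180.0, 0.0, 60.9]
contact_force: [-0.2, -0.2, 0.1]
gripper_width: 0.0525
```

```bash
python3 - <<'E'
from plant import *
import cv2,numpy as np
s=get_state();c=capture("wrist");print(s["time_s"],s["joints"],s["tcp_pos"],s["eef_rot"],s["gripper_width"]);print(c["camera_matrix"],c["tool_from_camera"])
np.savez("w1.npz",K=c["camera_matrix"],T=c["tool_from_camera"],p=s["tcp_pos"],r=s["eef_rot"])
cv2.imwrite("pics/w1.png",cv2.convertScaleAbs(c["frame"],alpha=1.4))
E
```

```text
2.8 [ 9.12410704e+00  6.68600147e+00 -1.77946465e+01 -1.09276148e-02
 -6.55490547e+01  1.41821748e+02] [ 0.51592143 -0.11132652  0.19752507] [-1.79970503e+02  1.05419021e-02  6.09413323e+01] 0.05250432265120942
[[309.70691629   0.         321.17615996]
 [  0.         309.70691629 195.83913894]
 [  0.           0.           1.        ]] [[ 1.22579211e-03  9.55111581e-01  2.96243759e-01  7.97105691e-02]
 [ 9.99999219e-01 -1.09849412e-03 -5.96153318e-04 -3.22879459e-04]
 [-2.43970911e-04  2.96244258e-01 -9.55112182e-01 -1.86025087e-01]
 [ 0.00000000e+00  0.00000000e+00  0.00000000e+00  1.00000000e+00]]
```

View pics/w1.png

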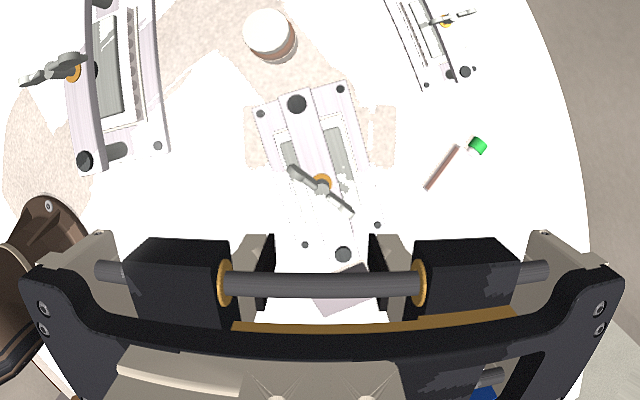

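The wrist view shows the caps at (297,104) and (343,254), the wing ends at about (291,170) and (353,213), and the hub near (322,184).

```bash
cat >> h.py <<'E'
from scipy.spatial.transform import Rotation as Ro
def wray(f,u,v,z):
    d=np.load(f);K,T=d["K"],d["T"]
    a=np.array([u-K[0,2],v-K[1,2]])/K[0,0];th=np.linalg.norm(a);x,y=a/th*np.sin(th)
    r=np.array([x,-y,-np.cos(th)]);R=Ro.from_euler("xyz",d["r"],degrees=True).as_matrix()
    c=R@T[:3,3]+d["p"];w=R@T[:3,:3]@r
    return c+w*(z-c[2])/w[2]
E
python3 - <<'E'
from h import *
for a,b,z in(((297,104),(343,254),.076),((291,170),(353,213),.109),((322,180),(322,184),.107)):
    A,B=wray("w1.npz",*a,z),wray("w1.npz",*b,z);d=A-B;print(A,B,np.linalg.norm(d),(A+B)/2,np.degrees(np.arctan2(d[1],d[0])))
E
```

```text
[ 0.53308078 -0.03100744  0.076     ] [ 0.49645103 -0.19646693  0.076     ] 0.16946557520779856 [ 0.5147659  -0.11373718  0.076     ] 77.51707585263571
[ 0.50101177 -0.08117845  0.109     ] [ 0.5312458  -0.14554761  0.109     ] 0.07111599173973922 [ 0.51612878 -0.11336303  0.109     ] 115.15932718911843
[ 0.52086178 -0.10355384  0.107     ] [ 0.51901439 -0.10689382  0.107     ] 0.003816849083008845 [ 0.51993808 -0.10522383  0.107     ] 61.05237562203034
```

Centre (0.515, -0.1135) and wing line about 112–115° are confirmed. I descend with an extra 10° of clearance, to TCP z of about 87 mm.

Call:
move_arm:
  commands:
    - [-1,-2,0,0,0,5,60]
    - [0,0,-20,0,0,5,60]
    - [0,0,-20,0,0,0,60]
    - [0,0,-20,0,0,0,60]
    - [0,0,-20,0,0,0,60]
    - [0,0,-15,0,0,0,60]
    - [0,0,-15,0,0,0,60]
    - [0,0,0,0,0,0,60]

```text
time_s: 3.65
tcp_pos: [0.5121, -0.1156, 0.086]
eef_rot: [-179.8, 0.1, 70.4]
contact_force: [0.4, 0.1, -0.6]
gripper_width: 0.0527
```

Call:
move_arm:
  commands:
    - [0,0,0,0,0,-3,60]
    - [0,0,0,0,0,-3,60]
    - [0,0,0,0,0,-3,60]
    - [0,0,0,0,0,-3,60]
    - [0,0,0,0,0,-3,60]
    - [0,0,0,0,0,-3,60]
    - [0,0,0,0,0,-3,60]
    - [0,0,0,0,0,-3,60]
    - [0,0,0,0,0,-3,60]
    - [0,0,0,0,0,-3,60]
    - [0,0,0,0,0,-3,60]
    - [0,0,0,0,0,-3,60]
    - [0,0,0,0,0,-3,60]
    - [0,0,0,0,0,-3,60]
    - [0,0,0,0,0,-3,60]
    - [0,0,0,0,0,-3,60]

```text
time_s: 5.25
tcp_pos: [0.5144, -0.1154, 0.0889]
eef_rot: [180.0, -0.0, 22.4]
contact_force: [0.5, -0.5, 0.4]
gripper_width: 0.0525
```

```bash
cat > look.py <<'E'
import sys
from plant import *
import cv2,numpy as np
n=sys.argv[1];s=get_state();print(s["time_s"],s["joints"][[0,5]],s["tcp_pos"],s["eef_rot"],s["contact_force"],s["moment"])
if len(sys.argv)>2:
    c=capture("wrist")
    np.savez(n+".npz",K=c["camera_matrix"],T=c["tool_from_camera"],p=s["tcp_pos"],r=s["eef_rot"])
    t=capture("top")["frame"][170:270,340:480]
    w=c["frame"][60:320,150:490]
    cv2.imwrite(f"pics/{n}.png",cv2.convertScaleAbs(np.hstack([cv2.resize(w,(392,300)),cv2.resize(t,(400,300),interpolation=3)]),alpha=1.4))
E
python3 look.py w2 1
```

```text
5.25 [  8.70573197 103.65759003] [ 0.51436555 -0.11535039  0.08892836] [ 1.79977878e+02 -4.58756902e-02  2.23719226e+01] [ 0.47282517 -0.46746726  0.40976302] [-0.11077858  0.12344377  0.01684206]
```

View pics/w2.png

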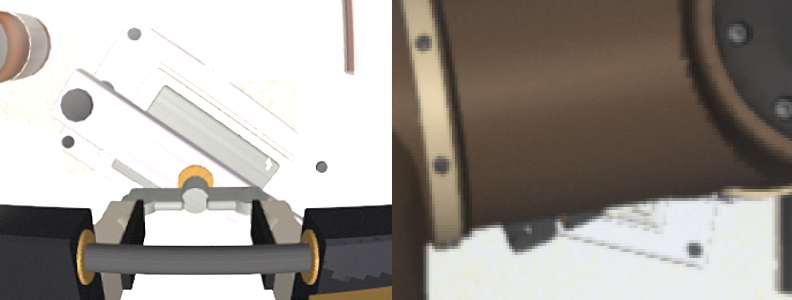

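```bash
python3 - <<'E'
from h import *
f=lambda x,y:(150+x*.867,60+y*.867)
for z in(.1,.107):
    A,B,H=[wray("w2.npz",*f(*q),z) for q in((130,199),(262,194),(195,197))];d=A-B;print(z,A,B,np.linalg.norm(d),(A+B)/2,np.degrees(np.arctan2(d[1],d[0])),H)
A,B=[wray("w2.npz",*f(*q),.076) for q in((77,105),(77,105))];print(A)
E
python3 - <<'E'
import cv2
E
```

```text
0.1 [ 0.50187553 -0.08136031  0.1       ] [ 0.53181904 -0.1460988   0.1       ] 0.07132801417547908 [ 0.51684728 -0.11372956  0.1       ] 114.82197164814403 [ 0.51667338 -0.11335905  0.1       ]
0.107 [ 0.50531898 -0.08151507  0.107     ] [ 0.53406488 -0.14366429  0.107     ] 0.06847518830133573 [ 0.51969193 -0.11258968  0.107     ] 114.82197164814403 [ 0.51952499 -0.11223399  0.107     ]
[ 0.53348948 -0.03181535  0.076     ]
```

The wing line still reads 114.8°, so it has not turned even though the finger line is now at 112°. I need a closer look.

```bash
python3 - <<'E'
from plant import *
import cv2,numpy as np
c=capture("wrist")["frame"][170:290,220:420];b=capture("scene")["frame"][130:230,150:320]
c,b=[cv2.convertScaleAbs(cv2.resize(i,s,interpolation=3),alpha=1.4) for i,s in((c,(500,300)),(b,(500,294)))]
cv2.imwrite("pics/w3.png",np.vstack([c,b]))
E
```

```text
(no output)
```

View pics/w3.png

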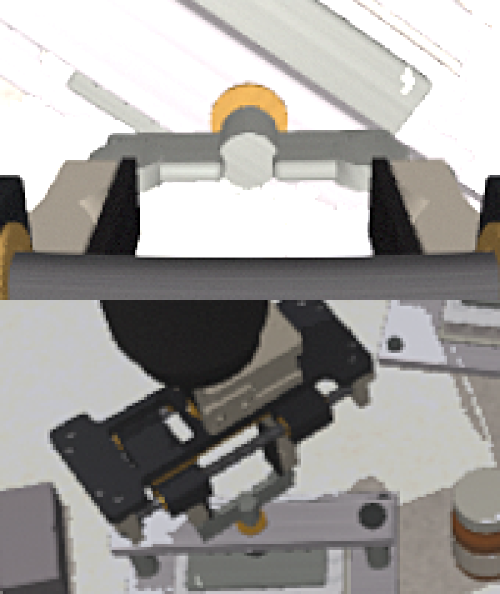

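Contact would have shown by now. The visible fingertip edge (row 234, cols 274/369) fits tips about 20–30 mm higher than the nominal TCP in this open state, which is just above the ears, so the fingers swept over the wing. I'll rotate back off the wing, away from the bridge line, and go lower with force checks.

Call:
move_arm:
  commands:
    - [0,1,0,0,0,8,60]
    - [0,1,0,0,0,8,60]
    - [0,0,0,0,0,8,60]
    - [0,0,0,0,0,8,60]
    - [0,0,0,0,0,8,60]
    - [0,0,0,0,0,8,60]
    - [0,0,0,0,0,7,60]
    - [0,0,-6,0,0,0,60]
    - [0,0,-6,0,0,0,60]
    - [0,0,-6,0,0,0,60]
    - [0,0,-6,0,0,0,60]
    - [0,0,0,0,0,0,60]

```text
time_s: 6.65
tcp_pos: [0.5134, -0.1129, 0.0628]
eef_rot: [-179.9, 0.0, 77.6]
contact_force: [-0.0, 0.1, 0.3]
gripper_width: 0.0526
```

Call:
move_arm:
  commands:
    - [0,0,0,0,0,-3,60]
    - [0,0,0,0,0,-3,60]
    - [0,0,0,0,0,-3,60]
    - [0,0,0,0,0,-3,60]
    - [0,0,0,0,0,-3,60]
    - [0,0,0,0,0,-3,60]
    - [0,0,0,0,0,-3,60]
    - [0,0,0,0,0,-3,60]
    - [0,0,0,0,0,-3,60]
    - [0,0,0,0,0,-3,60]

```text
time_s: 7.65
tcp_pos: [0.5143, -0.1129, 0.064]
eef_rot: [180.0, 0.0, 47.5]
contact_force: [-1.0, -0.6, -0.1]
gripper_width: 0.0529
```

```bash
python3 look.py s1
```

```text
7.65 [  8.98582679 128.4767315 ] [ 0.51425653 -0.1129006   0.06399783] [1.79997878e+02 5.65782919e-03 4.74672598e+01] [-0.9786427  -0.61834687 -0.06254153] [-0.12650229  0.04845409  0.05192701]
```

The z moment is +0.05 N·m, which is exactly the screw's friction, so contact is likely. I continue a little and check.

Call:
move_arm:
  commands:
    - [0,0,0,0,0,-3,60]
    - [0,0,0,0,0,-3,60]
    - [0,0,0,0,0,-3,60]
    - [0,0,0,0,0,-3,60]
    - [0,0,0,0,0,-3,60]
    - [0,0,0,0,0,-3,60]
    - [0,0,0,0,0,-3,60]
    - [0,0,0,0,0,-3,60]

```text
time_s: 8.45
tcp_pos: [0.5145, -0.1128, 0.0639]
eef_rot: [180.0, -0.0, 23.5]
contact_force: [1.9, 0.4, -1.6]
gripper_width: 0.0526
```

```bash
python3 look.py w4 1
```

```text
8.45 [  8.99143658 104.47731239] [ 0.51452786 -0.11279911  0.06394606] [ 1.79990785e+02 -2.05048151e-02  2.34721967e+01] [ 1.92653654  0.35295007 -1.55884258] [-0.14225782 -0.25299776  0.06524698]
```

View pics/w4.png

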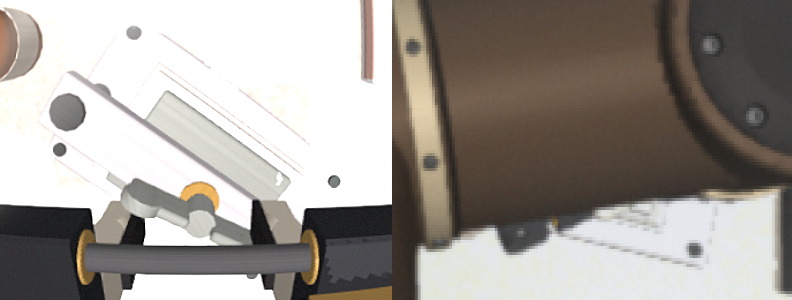

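The wing is now engaged. It stands about 22° behind the finger line, with the left finger at (130,215) pushing the wing end at (140,195). I continue the stroke.

Call:
move_arm:
  commands:
    - [0,0,-0.1,0,0,-4,60]
    - [0,0,-0.1,0,0,-4,60]
    - [0,0,-0.1,0,0,-4,60]
    - [0,0,-0.1,0,0,-4,60]
    - [0,0,-0.1,0,0,-4,60]
    - [0,0,-0.1,0,0,-4,60]
    - [0,0,-0.1,0,0,-4,60]
    - [0,0,-0.1,0,0,-4,60]
    - [0,0,-0.1,0,0,-4,60]
    - [0,0,-0.1,0,0,-4,60]
    - [0,0,-0.1,0,0,-4,60]
    - [0,0,-0.1,0,0,-4,60]
    - [0,0,-0.1,0,0,-4,60]
    - [0,0,-0.1,0,0,-4,60]
    - [0,0,-0.1,0,0,-4,60]

```text
time_s: 10.05
tcp_pos: [0.5151, -0.113, 0.0629]
eef_rot: [-180.0, -0.1, -36.4]
contact_force: [2.0, -1.3, -0.2]
gripper_width: 0.0525
```

```bash
python3 look.py s2
```

```text
10.05 [ 8.98283184 44.54708793] [ 0.51509521 -0.11297424  0.06289478] [-1.79965405e+02 -7.65873829e-02 -3.64424245e+01] [ 1.96592034 -1.25528646 -0.2446451 ] [-0.47807852 -0.39189067  0.09549858]
```

Call:
move_arm:
  commands:
    - [0,0,-0.1,0,0,-4,60]
    - [0,0,-0.1,0,0,-4,60]
    - [0,0,-0.1,0,0,-4,60]
    - [0,0,-0.1,0,0,-4,60]
    - [0,0,-0.1,0,0,-4,60]
    - [0,0,-0.1,0,0,-4,60]
    - [0,0,-0.1,0,0,-4,60]
    - [0,0,-0.1,0,0,-4,60]
    - [0,0,-0.1,0,0,-4,60]
    - [0,0,-0.1,0,0,-4,60]
    - [0,0,-0.1,0,0,-4,60]
    - [0,0,-0.1,0,0,-4,60]
    - [0,0,-0.1,0,0,-4,60]
    - [0,0,-0.1,0,0,-4,60]
    - [0,0,-0.1,0,0,-4,60]
    - [0,0,-0.1,0,0,-4,60]
    - [0,0,-0.1,0,0,-4,60]
    - [0,0,-0.1,0,0,-4,60]
    - [0,0,-0.1,0,0,-4,60]
    - [0,0,-0.1,0,0,-4,60]

```text
time_s: 12.05
tcp_pos: [0.5142, -0.1131, 0.0607]
eef_rot: [-180.0, -0.0, -116.5]
contact_force: [-0.3, -1.4, 1.9]
gripper_width: 0.0526
```

Call:
move_arm:
  commands:
    - [0,0,0,0,0,-4,60]
    - [0,0,0,0,0,-4,60]
    - [0,0,0,0,0,-4,60]
    - [0,0,0,0,0,-4,60]
    - [0,0,0,0,0,-4,60]
    - [0,0,0,0,0,-4,60]
    - [0,0,0,0,0,-4,60]
    - [0,0,0,0,0,-4,60]
    - [0,0,0,0,0,-4,60]
    - [0,0,0,0,0,-4,60]
    - [0,0,0,0,0,-4,60]
    - [0,0,0,0,0,-4,60]
    - [0,0,0,0,0,-4,60]
    - [0,0,0,0,0,-4,60]
    - [0,0,0,0,0,-4,60]

```text
time_s: 13.55
tcp_pos: [0.5148, -0.1129, 0.0606]
eef_rot: [-180.0, 0.0, -176.5]
contact_force: [2.5, 0.1, -0.9]
gripper_width: 0.0521
```

```bash
python3 look.py w5 1
```

```text
13.55 [  8.98450262 -95.45181597] [ 0.51477764 -0.11288788  0.06058657] [-1.79991354e+02  4.93223869e-02 -1.76455045e+02] [ 2.48826635  0.14562013 -0.86953323] [-0.24018681 -0.60765919  0.08408031]
```

View pics/w5.png

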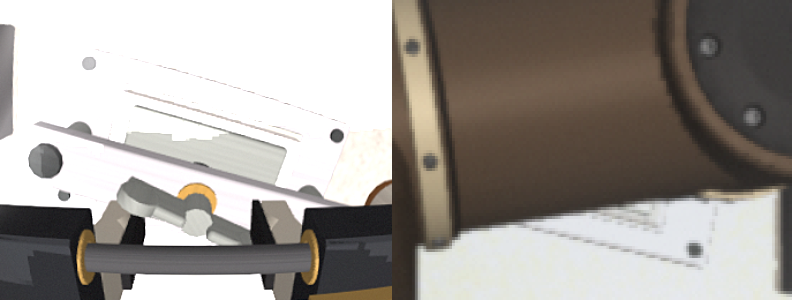

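```bash
python3 - <<'E'
from h import *
f=lambda x,y:(150+x*.867,60+y*.867)
for n,a,b,z in(("w4.npz",(140,190),(245,237),.106),("w5.npz",(130,188),(245,236),.100)):
    A,B=[wray(n,*f(*q),z) for q in(a,b)];d=A-B
    w=np.degrees(np.arctan2(d[1],d[0]));print(w,np.linalg.norm(d),(A+B)/2,[np.radians(-12.5-w+180*k) for k in range(5)])
E
```

```text
86.9031274273871 0.053003454791634284 [ 0.52117652 -0.10854046  0.106     ] [np.float64(-1.7349118603873857), np.float64(1.4066807932024077), np.float64(4.548273446792201), np.float64(7.689866100381994), np.float64(10.831458753971788)]
-111.37911488849709 0.0581914203030739 [ 0.50639488 -0.11767095  0.1       ] [np.float64(1.72576611626202), np.float64(4.867358769851814), np.float64(8.008951423441607), np.float64(11.150544077031398), np.float64(14.292136730621191)]
```

The screw is at about 8.0 rad now, with about 114° left, and forces are near 2.5 N. I lift, turn back 195°, lower again, and push the second stroke.

Call:
move_arm:
  commands:
    - [0,0,0,0,0,8,60]
    - [0,0,10,0,0,8,60]
    - [0,0,15,0,0,8,60]
    - [0,0,15,0,0,8,60]
    - [0,0,5,0,0,8,60]
    - [0,0,0,0,0,8,60]
    - [0,0,0,0,0,8,60]
    - [0,0,0,0,0,8,60]
    - [0,0,0,0,0,8,60]
    - [0,0,0,0,0,8,60]
    - [0,0,0,0,0,8,60]
    - [0,0,0,0,0,8,60]
    - [0,0,0,0,0,8,60]
    - [0,0,0,0,0,8,60]
    - [0,0,0,0,0,8,60]
    - [0,0,0,0,0,8,60]
    - [0,0,0,0,0,8,60]
    - [0,0,0,0,0,8,60]
    - [0,0,0,0,0,8,60]
    - [0,0,0,0,0,8,60]

```text
time_s: 15.65
tcp_pos: [0.514, -0.1129, 0.1055]
eef_rot: [180.0, 0.0, -15.9]
contact_force: [-0.2, -0.3, 0.1]
gripper_width: 0.0522
```

Call:
move_arm:
  commands:
    - [0,0,0,0,0,8,60]
    - [0,0,0,0,0,8,60]
    - [0,0,0,0,0,8,60]
    - [0,0,0,0,0,8,60]
    - [0,0,0,0,0,3,60]
    - [0,0,0,0,0,0,60]
    - [0,0,-10,0,0,0,60]
    - [0,0,-10,0,0,0,60]
    - [0,0,-10,0,0,0,60]
    - [0,0,-10,0,0,0,60]
    - [0,0,-6,0,0,0,60]
    - [0,0,0,0,0,0,60]

```text
time_s: 16.85
tcp_pos: [0.5135, -0.1129, 0.0582]
eef_rot: [-180.0, 0.1, 18.6]
contact_force: [0.4, 0.5, 0.3]
gripper_width: 0.0526
```

```bash
python3 look.py s3
```

```text
16.85 [ 8.98550749 99.6290132 ] [ 0.51345008 -0.11293682  0.05818914] [-1.79971499e+02  1.20791931e-01  1.86071968e+01] [0.36489731 0.51610283 0.26853809] [-0.10709275  0.10669383 -0.02176132]
```

Call:
move_arm:
  commands:
    - [0,0,0,0,0,-3,60]
    - [0,0,0,0,0,-3,60]
    - [0,0,0,0,0,-3,60]
    - [0,0,0,0,0,-3,60]
    - [0,0,0,0,0,-3,60]
    - [0,0,0,0,0,-3,60]
    - [0,0,0,0,0,-3,60]
    - [0,0,0,0,0,-3,60]
    - [0,0,0,0,0,-3,60]
    - [0,0,0,0,0,-3,60]

```text
time_s: 17.85
tcp_pos: [0.515, -0.113, 0.0599]
eef_rot: [-180.0, -0.1, -11.5]
contact_force: [1.5, -1.1, -1.8]
gripper_width: 0.0528
```

Call:
move_arm:
  commands:
    - [0,0,0,0,0,-4,60]
    - [0,0,0,0,0,-4,60]
    - [0,0,0,0,0,-4,60]
    - [0,0,0,0,0,-4,60]
    - [0,0,0,0,0,-4,60]
    - [0,0,0,0,0,-4,60]
    - [0,0,0,0,0,-4,60]
    - [0,0,0,0,0,-4,60]
    - [0,0,0,0,0,-4,60]
    - [0,0,0,0,0,-4,60]
    - [0,0,0,0,0,-4,60]
    - [0,0,0,0,0,-4,60]
    - [0,0,0,0,0,-4,60]
    - [0,0,0,0,0,-4,60]
    - [0,0,0,0,0,-4,60]
    - [0,0,0,0,0,-4,60]
    - [0,0,0,0,0,0,60]

```text
time_s: 19.55
tcp_pos: [0.5147, -0.113, 0.0598]
eef_rot: [-180.0, -0.0, -75.4]
contact_force: [0.3, -0.6, -0.5]
gripper_width: 0.0533
```

```bash
python3 look.py w6 1
```

```text
19.55 [8.97407554 5.57321117] [ 0.5146593  -0.11304342  0.05983386] [-1.79958863e+02 -2.38649097e-02 -7.54344235e+01] [ 0.32614837 -0.64696821 -0.50382051] [-0.24543038 -0.01628872 -0.02067119]
```

View pics/w6.png

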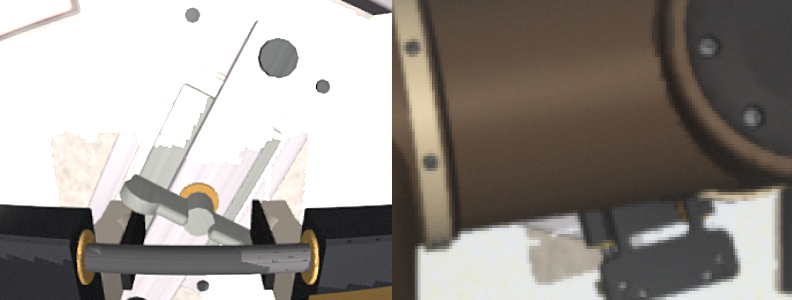

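The contact geometry is unchanged: the wing's left ear is at (135,190) and the right at (245,238). By yaw differences the screw is at 9.39–9.42 rad, with about 34° left. I go 20° more, then feel for the stop in small steps.

Call:
move_arm:
  commands:
    - [0,0,0,0,0,-2,60]
    - [0,0,0,0,0,-2,60]
    - [0,0,0,0,0,-2,60]
    - [0,0,0,0,0,-2,60]
    - [0,0,0,0,0,-2,60]
    - [0,0,0,0,0,-2,60]
    - [0,0,0,0,0,-2,60]
    - [0,0,0,0,0,-2,60]
    - [0,0,0,0,0,-2,60]
    - [0,0,0,0,0,-2,60]

```text
time_s: 20.65
tcp_pos: [0.5142, -0.1131, 0.0596]
eef_rot: [-180.0, -0.0, -95.3]
contact_force: [0.6, -2.8, 0.1]
gripper_width: 0.0528
```

```bash
python3 look.py s
```

```text
20.65 [  8.97702767 -14.33745548] [ 0.51423262 -0.11305317  0.05956763] [-1.79999667e+02 -1.56863510e-02 -9.53462637e+01] [ 0.64614397 -2.81384713  0.11157433] [-0.71915174 -0.01948587  0.028623  ]
```

Call:
move_arm:
  commands:
    - [0,0,0,0,0,-1,60]
    - [0,0,0,0,0,-1,60]
    - [0,0,0,0,0,-1,60]

```text
time_s: 20.95
tcp_pos: [0.5142, -0.1129, 0.0595]
eef_rot: [180.0, -0.0, -98.4]
contact_force: [0.5, -2.2, -0.7]
gripper_width: 0.0528
```

```bash
python3 look.py s
```

```text
20.95 [  8.98480339 -17.38448936] [ 0.51421023 -0.11292346  0.05950078] [ 1.79997561e+02 -7.16500899e-03 -9.83940220e+01] [ 0.53546661 -2.15794054 -0.73674695] [-0.68553479  0.02928953 -0.02180809]
```

Call:
move_arm:
  commands:
    - [0,0,0,0,0,-1,60]
    - [0,0,0,0,0,-1,60]

```text
time_s: 21.15
tcp_pos: [0.5142, -0.1129, 0.0595]
eef_rot: [180.0, -0.0, -100.4]
contact_force: [0.2, -1.8, -0.3]
gripper_width: 0.053
```

Call:
move_arm:
  commands:
    - [0,0,0,0,0,-1,60]
    - [0,0,0,0,0,-1,60]

```text
time_s: 21.35
tcp_pos: [0.5142, -0.1129, 0.0594]
eef_rot: [180.0, -0.0, -102.5]
contact_force: [0.1, -1.8, -0.4]
gripper_width: 0.0526
```

```bash
python3 look.py w7 1
```

```text
21.35 [  8.98649087 -21.44312134] [ 0.51416379 -0.11287036  0.05943716] [ 1.79993073e+02 -2.43298364e-03 -1.02456878e+02] [ 0.10694292 -1.81820223 -0.38160247] [-0.74441363  0.10362079  0.07131638]
```

View pics/w7.png

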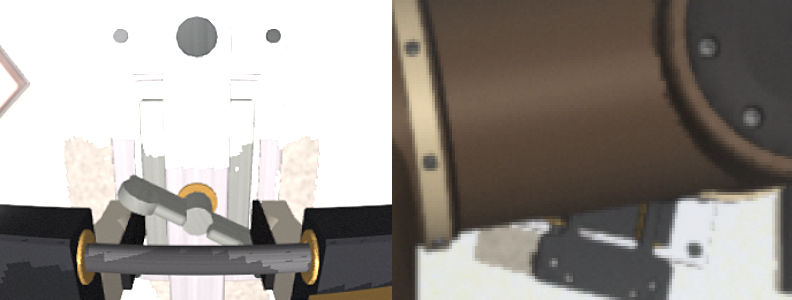

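The press axes are square with the tool, so the yaw of -12.5° is confirmed. The wing stands 26° past the press x axis, i.e. about 9.88 rad. I'll feel for the last few degrees one small step at a time.

Call:
move_arm:
  commands:
    - [0,0,0,0,0,-1,60]
    - [0,0,0,0,0,-1,60]
    - [0,0,0,0,0,-1,60]

```text
time_s: 21.75
tcp_pos: [0.5142, -0.1129, 0.0594]
eef_rot: [180.0, -0.0, -105.5]
contact_force: [0.5, -2.3, -0.6]
gripper_width: 0.0527
```

```bash
python3 look.py s
```

```text
21.75 [  8.98623193 -24.45364865] [ 0.51416527 -0.11287487  0.0594178 ] [ 1.79993362e+02 -3.10638023e-03 -1.05467342e+02] [ 0.47933177 -2.30707319 -0.61326255] [-0.69964778  0.14012663  0.0389842 ]
```

Call:
move_arm:
  commands:
    - [0,0,0,0,0,-0.5,60]
    - [0,0,0,0,0,-0.5,60]

```text
time_s: 21.95
tcp_pos: [0.5142, -0.1129, 0.0594]
eef_rot: [180.0, -0.0, -106.4]
contact_force: [0.1, -2.3, -1.2]
gripper_width: 0.0526
```

```bash
python3 look.py s
```

```text
21.95 [  8.98784392 -25.40704098] [ 0.51415957 -0.11285059  0.05942502] [ 1.79993641e+02 -1.38089117e-03 -1.06420570e+02] [ 0.11187027 -2.26669982 -1.19543978] [-0.69879337  0.15826757 -0.02186169]
```

Call:
move_arm:
  commands:
    - [0,0,0,0,0,-0.5,60]

```text
time_s: 22.05
tcp_pos: [0.5142, -0.1129, 0.0595]
eef_rot: [180.0, 0.0, -106.9]
contact_force: [0.1, -2.6, -1.1]
gripper_width: 0.0526
```

Call:
move_arm:
  commands:
    - [0,0,0,0,0,-0.5,60]

```text
time_s: 22.15
tcp_pos: [0.5142, -0.1129, 0.0594]
eef_rot: [180.0, -0.0, -107.4]
contact_force: [0.7, -1.5, 0.3]
gripper_width: 0.0525
```

```bash
python3 look.py s
```

```text
22.15 [  8.98426445 -26.40576067] [ 0.51417971 -0.11287423  0.05942529] [ 1.79994113e+02 -6.19631028e-04 -1.07423409e+02] [ 0.72184854 -1.49559256  0.34198982] [-0.71481936  0.14959289  0.06634474]
```

Call:
move_arm:
  commands:
    - [0,0,0,0,0,-0.5,60]

```text
time_s: 22.25
tcp_pos: [0.5141, -0.1129, 0.0594]
eef_rot: [180.0, -0.0, -107.9]
contact_force: [-0.5, -2.6, -0.4]
gripper_width: 0.0526
```

```bash
python3 look.py s
```

```text
22.25 [  8.98716689 -26.90655493] [ 0.51412786 -0.11285999  0.0594253 ] [ 1.79991352e+02 -2.49696063e-03 -1.07920952e+02] [-0.52149049 -2.62928789 -0.40653161] [-0.69771581  0.17198893  0.03497778]
```

Call:
move_arm:
  commands:
    - [0,0,0,0,0,-0.5,60]

```text
time_s: 22.35
tcp_pos: [0.5141, -0.1129, 0.0594]
eef_rot: [180.0, -0.0, -108.4]
contact_force: [-0.8, -3.8, -0.3]
gripper_width: 0.0526
```

Call:
move_arm:
  commands:
    - [0,0,0,0,0,-0.4,60]

```text
time_s: 22.45
tcp_pos: [0.5141, -0.113, 0.0594]
eef_rot: [180.0, -0.0, -108.8]
contact_force: [-0.8, -1.9, -1.1]
gripper_width: 0.0524
```

```bash
python3 look.py s
```

```text
22.45 [  8.98117188 -27.80152004] [ 0.51411014 -0.11296449  0.05943937] [ 1.79990573e+02 -1.08936582e-02 -1.08815489e+02] [-0.77399526 -1.89369889 -1.08192301] [-0.98624099  0.33251871  0.20341602]
```

Call:
move_arm:
  commands:
    - [0,0,0,0,0,-0.4,60]

```text
time_s: 22.55
tcp_pos: [0.5141, -0.113, 0.0594]
eef_rot: [180.0, -0.0, -109.2]
contact_force: [-0.3, -3.9, -0.8]
gripper_width: 0.0527
```

```bash
python3 look.py s
```

```text
22.55 [  8.98448988 -28.18902322] [ 0.51406931 -0.11297247  0.05941787] [ 1.79985569e+02 -1.84542962e-02 -1.09195768e+02] [-0.28417727 -3.94140293 -0.78665675] [-1.04996489  0.31426033  0.27551779]
```

The z moment climbed from about 0.05 to 0.28 N·m, and the x moment rose too. That is the stop, at the predicted angle of 9.99–10.0 rad. I back off, lift clear, and look.

Call:
move_arm:
  commands:
    - [0,0,0,0,0,2,60]
    - [0,0,0,0,0,5,60]
    - [0,0,0,0,0,6,60]
    - [0,0,10,0,0,0,60]
    - [0,0,20,0,0,0,60]
    - [0,0,30,0,0,0,60]
    - [0,0,40,0,0,0,60]
    - [0,0,40,0,0,0,60]
    - [-25,-30,0,0,0,0,60]
    - [-25,-30,0,0,0,0,60]
    - [0,0,0,0,0,0,60]
    - [0,0,0,0,0,0,60]

```text
time_s: 23.75
tcp_pos: [0.4642, -0.1733, 0.2006]
eef_rot: [-179.9, 0.0, -96.4]
contact_force: [0.1, 0.0, 0.8]
gripper_width: 0.0526
```

```bash
python3 look.py w8 1; python3 - <<'E'
from plant import *
import cv2
c=capture("wrist")["frame"]; cv2.imwrite("pics/w8f.png",c)
E
```

```text
23.75 [ 2.29708578 -8.70716527] [ 0.46415873 -0.17329514  0.2006131 ] [-1.79885466e+02  2.32739272e-02 -9.64126431e+01] [0.11363573 0.0043086  0.84335958] [0.03424727 0.07145665 0.01733556]
```

View pics/w8f.png

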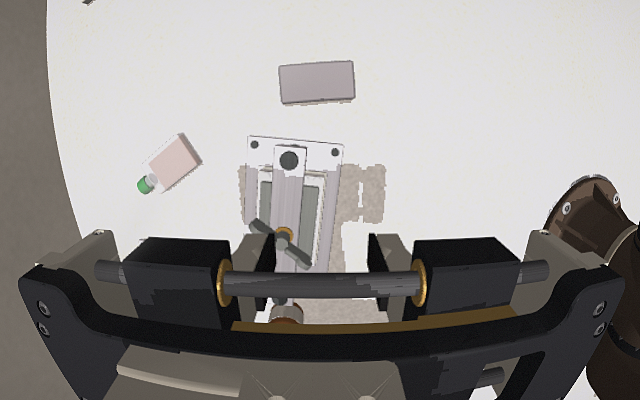

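```bash
python3 - <<'E'
from h import *
for a,b,z in(((288,160),(281,297),.076),((253,221),(310,266),.103)):
    A,B=[wray("w8.npz",*q,z) for q in(a,b)];d=A-B
    w=np.degrees(np.arctan2(d[1],d[0]));print(A,B,w,np.linalg.norm(d),(A+B)/2,[np.radians(-12.5-w+180*k) for k in range(2,5)])
for k,u,v,z in(("box",317,83,.034),):print(k,wray("w8.npz",u,v,z))
E
```

```text
[ 0.49497438 -0.19979826  0.076     ] [ 0.52881227 -0.03426374  0.076     ] -101.55300688007533 0.16895762549406257 [ 0.51189332 -0.117031    0.076     ] [np.float64(7.837453486038064), np.float64(10.979046139627858), np.float64(14.120638793217651)]
[ 0.53542425 -0.14751486  0.103     ] [ 0.48473288 -0.09077746  0.103     ] -48.221173066115064 0.07608382052550837 [ 0.51007856 -0.11914616  0.103     ] [np.float64(6.9066373898580125), np.float64(10.048230043447806), np.float64(13.189822697037599)]
box [ 0.45710812 -0.2765329   0.034     ]
```

The image now reads 10.05 rad (measurement error of a few hundredths), with a wing span of 76 mm as expected. The hand is clear and the bystanders look undisturbed, so I'm handing in.

```bash
python3 -c "
from plant import *
s=get_state();print(s['time_s'],s['contact_force']);print(close_job())"
```

```text
23.9 [-0.46559481  0.25895571  0.31560261]
the job is handed in; nothing more can be done
None
```

The wing screw on the middle press is tight. I turned it clockwise from about 4.1 rad to its stop in two strokes, with the open fingers straddling the hub and only pushing on the wings. The job was handed in at 23.9 s, with no verdict reported.

- **At the stop:** the turning moment rose from about 0.05 to 0.28 N·m where the stop was predicted. Wrist forces read while pushing stayed at about 4 N or less. I then backed off and lifted clear.
- **Last picture:** the wings read 10.05 rad, within measuring error of the 10.0 rad stop. The hand was clear, with contact force near zero.
- **Bystanders:** the jar, slide box and flask looked undisturbed, but I did not measure how far they might have moved. Nothing reached down to their height.

**What disagreed:** the first sweep, with the TCP at 88 mm, passed over the wings without touching them. In the pictures the fingertips sat about 30 mm higher than the stated TCP when open to 52 mm. I repeated the sweep about 25 mm lower and it engaged. The last picture also placed the press 3–6 mm off my earlier measurement, because the view was oblique.

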